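# Lock a toy-truck chassis into the rocker press and press both wheel pins

### The job

Slide the longer of the two toy-truck chassis into the channel of the bench press, pin end first, until the spring catch clicks behind its axle bar, and let go of it. Then, with the chassis locked in, tilt the press's spring-centred lever all the way over to the robot's left and hold it there for about a second to press the left pin in, let it come back upright, and do the same to the right. Leave the short chassis, the tub of wheels and the hammer where they are.

Things in the scene. Friction and masses are not known exactly. Their poses are not given: they have to be found in the camera images.
- long_chassis_cab (a point): Grip point: centre of the blue cab (40 mm wide in y, 44 long in x, its top 62 mm over the underside) of the long grey plastic chassis, loose, about 0.2 kg, lying flat. On the centre line, 40 mm above the underside; x points along the chassis to its pin end (125 mm ahead; cab end 25 mm behind), z up. Starts with the pin end roughly away from the robot, left or right of the press.
- short_chassis_cab (a point): The same cab point on the short chassis, which looks alike but is only 105 mm long (pin end face 80 mm ahead of this point). Bystander. The two chassis lie left and right of the press, either way round.
- press: Bench press, fixed; place and yaw vary. Base plate 295 x 150 x 12 mm. Origin on the bench, on the channel's centre line; x = sliding-in direction (roughly away from the robot), y left, z up. Channel: floor z = 12 mm, walls 96 mm apart inside, 14 mm high, 10 thick, x -100 to 112 mm, open above, mouth flared from x = -126 mm. End stop face x = 102 mm.
- catch (a joint): Spring catch: steel wedge in the channel's right wall (-y), x = 39 to 68 mm of the press, 19 mm high. Metres: 0 = sprung out, 12 mm into the channel; up to 0.012 = pushed aside by the passing pin-end axle bar (a push of about 3 to 8 N along x). Snaps back to 0 behind that bar when the chassis is home.
- lever_knob (a point): Centre of the black ball knob, 36 mm across, on the lever's steel stem (12 mm across). Upright it lies at x = 115, y = 0, z = 195 mm of the press's frame, 145 mm above the hinge axis. Free space around and above it.
- lever (a joint): Tilt of the lever, rad: 0 upright (springs back there when let go), + to the robot's left (press +y), - to the right. Stops at +0.35 and -0.35, the knob then 50 mm sideways and 9 mm lower. Some 3 to 5 N at the knob hold it at a stop. The rocker beam goes down on the side tilted to and presses that pin. Hinge axis along the press's x at its z = 50 mm.
- pin_left (a joint): Pin of the long chassis on its left (+y of its cab point): how far it is pressed in, m; 0 to 0.002 at the start, stays where it is pressed, stop at 0.010. A full tilt to the left presses it to about 0.009.
- pin_right (a joint): The same for the pin on the right (-y), pressed by a full tilt to the right.
- long_chassis_pins (a point): Middle of the long chassis's pin end, on top of its end axle bar, 16 mm above the underside, 15 mm inside the end face; axes as the cab's. The chassis is 150 mm long, H-shaped from above: an axle bar 90 mm wide, 30 long, 16 high at each end, joined by a spine 44 mm wide. Two round steel pins (16 mm across, 13 mm proud) stand 35 mm left and right of this point.
- home (a point): Fixed point of the press, same axes, at x -25, y 0, z 52 mm of its frame: where the cab point is when the chassis is home (up to 2 mm play along x, 3 mm in y). The rocker beam crosses over the channel 98 to 122 mm ahead of here, 3 mm above the pins, so the pin end must slide in under it. The chassis fits in from above while its cab point is 63 mm or more behind here (-x), clear of the catch.
- wheel_tub: Open blue plastic tub of toy wheels, 160 x 150 x 110 mm, origin under its centre; bystander behind and to the side of the press.
- mallet: Hammer, 240 mm long, lying on the bench; origin under it; bystander on the other side.
Mind the look-alikes: they are no part of the job. Leave any pink look-alike of the part that bears long_chassis_cab alone.

How it is judged:
By the outcome, as a careful person would: the job done as asked, in the order asked, and still so for the second after the job is handed in, with the robot touching nothing.
It also fails if it takes over 64 s, if anything falls off the work surface, if the arm or the gripper's body presses on something with over 40 N, if the wrist force passes 120 N, or if a joint passes its speed limit or range.

### The arm

A 6-joint arm with a two-finger parallel gripper is mounted at the origin on the work surface. World frame = base frame: x ahead of the robot, y to its left, z up, the work surface at z = 0. Lengths are in m, angles in degrees, forces in N, time in s.
With the tool pointing down it reaches from about 0.4 to 0.825 m from the base axis. Payload 7 kg.
Tool frame: the origin (TCP) lies at the very end of the fingers, on their centre line; the grasp point (between the pads) lies 19 mm behind it (ctrl.tcp_to_grasp is the distance from the TCP to the grasp point, in m); z points along the fingers, y is the direction in which the jaws open and shut (so a half turn about z gives the same grasp; the last joint's range is limited). The gripper opens to 88 mm and grips with 3 to 60 N. Pads are 19 mm wide; open, the fingers measure 130 mm over their backs; the gripper's body (78 mm by 193 mm) begins 47 mm behind the grasp point.
Start: joints at [-51.274, 20.546, 0.682, 0, -70.136, -16.507], TCP at [0.255, -0.625, 0.227] pointing down, gripper open.
Joint ranges: [-176.03, 176.03], [-82.01, 121.73], [-58.28, 71.71], [-173.87, 95.51], [-174.79, -0.11], [-173.66, 173.66]. Speed limits (degrees/s): [136.94, 136.94, 172.46, 180, 180, 180].

### API

Orientations are given as [roll, pitch, yaw] about the fixed x, y, z axes, in that order (R = Rz(yaw) Ry(pitch) Rx(roll)).
In Python, from plant import ctrl gives the robot as it stands.
- The arm moves only by the tool jog_arm, never from a script. Its argument "commands" is a list of rows, each an object of numbers: "x", "y", "z": the shift along the tool's x, y, z in cm; "roll": the turn about the tool's z in rad. In form: [{"x": .., "y": .., "z": .., "roll": ..}, ...]. A call has 1 to 12 rows; each row shifts and turns the commanded pose from where the row before left it, along the tool's axes as they then stand; what a row does not reach is not made up. A row lasts 1/10 s, in which the tool goes at most 50 mm and 8.59 degrees, less where a joint would pass 70% of its speed; a pose out of reach is approached as far as the arm can. A call is refused whole if a number of a shift passes 5 or a number of a turn 0.15, either way. A call with a gripper value outside its range is refused whole. "gripper" is the finger opening in cm, from 0 to 8.76, set as the call begins (left out, the last holds). The fingers move at their own pace and stop on an object; the grip force is fixed at half the most. Time passes only in rows, so rows that do not move let the fingers close. It gives the time, the measured TCP pose, the force and the opening at its end, in the units of the state.
- ctrl.get_obs(): the state, without advancing time (a new reading comes with each control period).
- ctrl.snapshot(name): name is "scene" or "top" or "wrist"; returns a dict with "image" (420x560x3 uint8, red, green, blue), "mtx" (3x3 intrinsics, pixels), "k1" (the pictures are not rectified: a ray, as slopes to the right and down, at radius r is drawn at 1 + k1 r^2 times it, then the intrinsics apply), "position" and "orientation" of the camera in the world; the wrist camera has in their place "hand_eye" (4x4, takes a point from camera to tool coordinates, whose origin is the TCP and whose axes are the flange's). Camera axes: x right, y up, looking along -z (the intrinsics and any distortion apply to the point x, -y, -z); pixel columns grow to the right and rows downward; lengths in m; the calibration is good to about 2 mm. A picture is of the moment at which its call begins: read the wrist's pose just before it. There is no depth.
- ctrl.close_job(): hands the job in, once; it reports no verdict.
Trained networks look in the newest picture that a camera, given by its name, has taken for a name from the list of things; names that differ only in an ending like _2 or _b are one class to them, and where a whole thing is asked for, a point or a joint stands for the part that bears it (a point fixed in the world has none). Each returns a list of dicts, best first, with "confidence" (0 to 1); they miss things now and then, are a little off and sometimes report something else, mostly with a low value. They report only what shows in the picture. A call takes as long as a camera call. They do not tell look-alikes from the thing itself.
- ctrl.search_frame(camera, query): "position" ([column, row] as shares, 0 to 1, of the picture: columns of its width, rows of its height, amid what is visible of it).
- ctrl.regions_of(camera, query): "mask" (420x560 bool, what is visible of it) and "position" ([column, row] as shares, 0 to 1, of the picture: columns of its width, rows of its height, amid what is visible of it).
The state is a dict: "clock": time; "joint_pos": joint angles; "qvel": joint speeds; "tau": joint torques, N m; "tool_pos": TCP position; "orientation": TCP orientation; "force": force on the tool from outside, world axes, zero at the start; "moment": the same for the moment, N m; "opening": finger opening in m.
Only numpy, scipy, OpenCV 4.12 (cv2) and the standard library are available. Lean on these libraries where they do the work, as an engineer would, in place of code of your own. Each camera call takes 0.05 s, during which the arm holds its last target.

## Working session

There is one attempt and no reset: what is moved stays moved. The work goes in short steps, Python scripts to look and compute and a tool call to move; the robot and the scene stay as the last step left them, time stands still between calls to the robot, and variables do not carry over. Pictures are saved under pics/ and viewed, and the job is handed in when it is done.

Besides the shell and the picture viewer there is one more tool, called after "Call:" as name(argument=value, ...), one argument or row to a line, values as JSON. jog_arm: Moves the arm, as the interface text tells. Its arguments: {"type":"object","properties":{"commands":{"type":"array"},"gripper":{"type":"number"}},"required":["commands"]}

```bash
mkdir -p pics; ls
python3 - <<'E'
from plant import ctrl
import cv2
o=ctrl.get_obs(); print(o)
for n in ['scene','top']:
    s=ctrl.snapshot(n); cv2.imwrite(f'pics/{n}0.png',s['image'][:,:,::-1])
    print(n,s['mtx'],s['k1'],s.get('position'),s.get('orientation'))
    for q in ['long_chassis_cab','short_chassis_cab','press','lever_knob','wheel_tub','mallet','long_chassis_pins','catch']:
        print(q,[(round(d['confidence'],2),round(d['position'][0]*560),round(d['position'][1]*420)) for d in ctrl.search_frame(n,q)])
E
```

```text
pics
{'clock': 0.0, 'joint_pos': array([-5.12739369e+01,  2.05909628e+01,  6.32973504e-01, -2.03206774e-02,
       -7.01353967e+01, -1.65060826e+01]), 'qvel': array([-0.02109768, -0.00880145,  0.05641144, -0.02621644, -0.03850111,
       -0.09280507]), 'tau': array([-1.66404584e-04, -5.82722425e+01,  2.93034464e+01,  6.99691951e+00,
        6.51130467e-03, -1.88996282e-04]), 'tool_pos': array([ 0.25503872, -0.62442904,  0.22562131]), 'orientation': array([ 1.79905035e+02, -8.21972881e-03, -1.57786933e+02]), 'force': array([-0.05658797, -0.42173253, -0.10563513]), 'moment': array([ 0.06658687, -0.01716084,  0.02502638]), 'opening': 0.08781348343722337}
scene [[435.85975136   0.         287.1768253 ]
 [  0.         435.85975136 212.34842708]
 [  0.           0.           1.        ]] -0.12557695895241863 [1.14773993 0.55327666 0.65140909] [ 59.39570551   1.08188215 136.33066888]
long_chassis_cab [(0.88, 253, 218), (0.64, 234, 191)]
short_chassis_cab [(0.96, 420, 315)]
press [(0.67, 295, 280)]
lever_knob [(0.77, 268, 265), (0.29, 297, 278)]
wheel_tub [(0.72, 179, 225)]
mallet [(0.95, 388, 395), (0.42, 295, 281)]
long_chassis_pins [(0.71, 235, 187), (0.68, 253, 219)]
catch [(0.28, 252, 217)]
top [[525.24315183   0.         280.09533522]
 [  0.         525.24315183 213.31441043]
 [  0.           0.           1.        ]] -0.11242490571628677 [ 0.45979922 -0.0562633   1.46794695] [  4.12155643  -0.87473908 -89.12605585]
long_chassis_cab [(0.72, 423, 260)]
short_chassis_cab [(0.7, 159, 235)]
press [(0.72, 251, 206)]
lever_knob [(0.7, 259, 171)]
wheel_tub [(0.77, 374, 162)]
mallet [(0.84, 131, 160)]
long_chassis_pins [(0.62, 423, 261), (0.6, 349, 235)]
catch []
```

View pics/scene0.png

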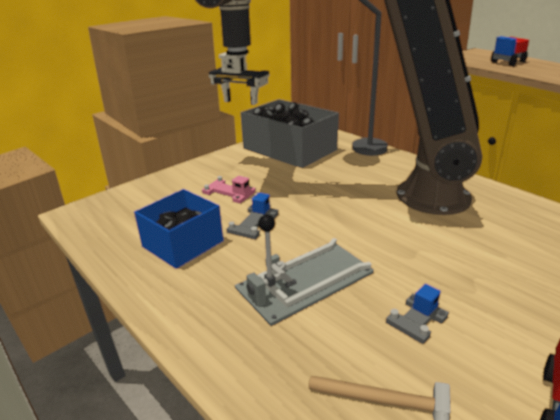

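View pics/top0.png

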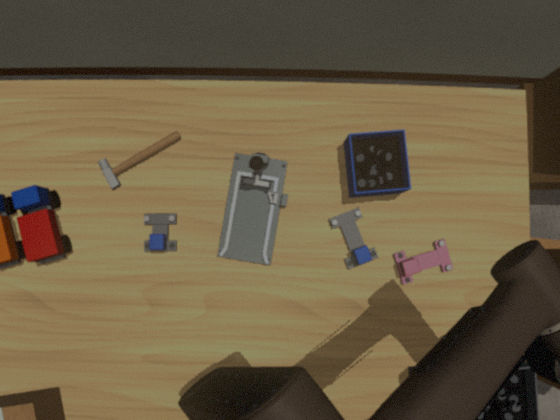

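Top view: the candidates are the left grey chassis at (159,235), which looks short, the right grey chassis at (351,238), which looks long, and the pink look-alike at (423,262), which I leave alone. Next I check this in a close crop with measurements.

```bash
cat > h.py <<'E'
from plant import ctrl
import cv2, numpy as np
from scipy.spatial.transform import Rotation as R
def cam(n):
    o=ctrl.get_obs()
    s=ctrl.snapshot(n)
    if 'hand_eye' in s and s.get('hand_eye') is not None:
        T=np.eye(4);T[:3,:3]=R.from_euler('xyz',o['orientation'],degrees=True).as_matrix();T[:3,3]=o['tool_pos']
        C=T@np.array(s['hand_eye'])
    else:
        C=np.eye(4);C[:3,:3]=R.from_euler('xyz',s['orientation'],degrees=True).as_matrix();C[:3,3]=s['position']
    return dict(im=s['image'][:,:,::-1].copy(),K=np.array(s['mtx']),k=s['k1'],C=C,o=o)
def unproj(c,u,v,z):
    K=c['K'];d=np.array([(u-K[0,2])/K[0,0],(v-K[1,2])/K[1,1]]);
    s=d.copy()
    for _ in range(20): s=d/(1+c['k']*(s@s))
    w=c['C'][:3,:3]@np.array([s[0],-s[1],-1]);p=c['C'][:3,3]
    return p+w*(z-p[2])/w[2]
def proj(c,P):
    q=c['C'][:3,:3].T@(np.asarray(P)-c['C'][:3,3]); s=np.array([q[0],-q[1]])/-q[2]
    s=s*(1+c['k']*(s@s)); return np.array([c['K'][0,0]*s[0]+c['K'][0,2],c['K'][1,1]*s[1]+c['K'][1,2]])
def save(c,name,box=None,f=1):
    im=c['im']
    if box: im=im[box[1]:box[3],box[0]:box[2]]
    cv2.imwrite('pics/'+name,cv2.resize(im,None,fx=f,fy=f,interpolation=cv2.INTER_CUBIC))
E
python3 - <<'E'
from h import *
c=cam('top')
save(c,'top_r.png',(320,190,400,280),6)
save(c,'top_p.png',(205,140,305,280),4)
for n,a,z in [('rightcab',(363,256),.062),('r pin bar',(347,216),.016),('leftcab',(158,242),.062),('l pin',(160,219),.016),('knob',(259,162),.195),('plate tl',(236,152),.012),('tr',(287,160),.012),('bl',(219,256),.012),('br',(270,265),.012)]:
    print(n,unproj(c,*a,z).round(4))
E
```

```text
rightcab [ 0.4502 -0.3005  0.062 ]
r pin bar [ 0.5603 -0.263   0.016 ]
leftcab [0.479 0.25  0.062]
l pin [0.5435 0.2564 0.016 ]
knob [ 0.677  -0.0207  0.195 ]
plate tl [0.7355 0.0495 0.012 ]
tr [ 0.7152 -0.094   0.012 ]
bl [0.444  0.0902 0.012 ]
br [ 0.4215 -0.0512  0.012 ]
```

```bash
python3 -c "
import cv2,numpy as np
a=cv2.imread('pics/top_r.png');b=cv2.imread('pics/top_p.png');h=560
o=np.zeros((h,900,3),np.uint8);o[:540,:480]=a;o[:560,490:890]=b;cv2.imwrite('pics/both.png',cv2.resize(o,(800,498)))"
```

```text
(no output)
```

View pics/both.png

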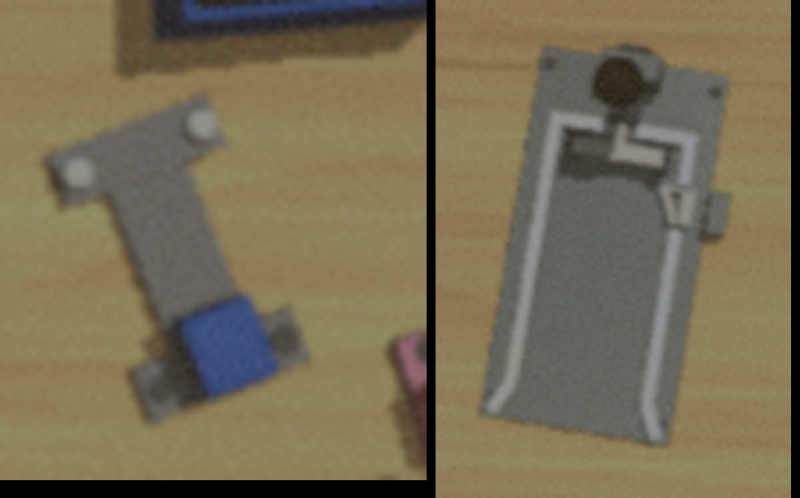

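Run:
```python
from h import *
s=ctrl.snapshot('wrist');print(np.round(s['hand_eye'],3),s['mtx'],s['k1'])
c=cam('wrist');save(c,'w0.png');print(c['C'].round(3))
```

```text
[[-0.     0.952  0.306  0.083]
 [ 1.     0.    -0.    -0.   ]
 [-0.     0.306 -0.952 -0.16 ]
 [ 0.     0.     0.     1.   ]] [[350.96629717   0.         280.968793  ]
 [  0.         350.96629717 206.88403699]
 [  0.           0.           1.        ]] -0.0312917113744428
[[-0.378 -0.882 -0.283  0.179]
 [ 0.926 -0.36  -0.116 -0.656]
 [ 0.    -0.306  0.952  0.386]
 [ 0.     0.     0.     1.   ]]
```

View pics/w0.png

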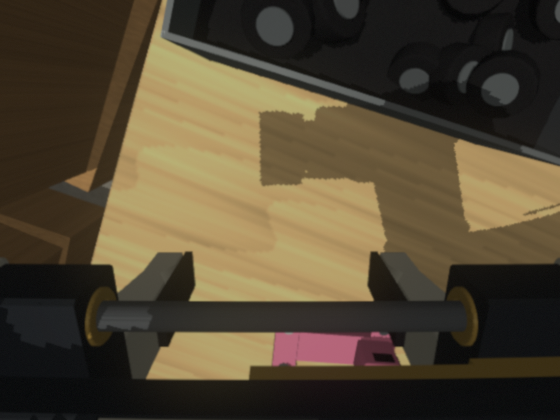

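The right grey chassis is the long one: cab to pin-bar distance is about 116 mm, against about 65 mm on the left one. I move above it for a close look.

Call:
jog_arm(
  commands=[
    {"x": -1.8, "y": 1.1, "z": -0.8},
    {"x": -3.6, "y": 2.3, "z": -0.8},
    {"x": -3.6, "y": 2.3, "z": -0.8},
    {"x": -3.6, "y": 2.3, "z": -0.8},
    {"x": -3.6, "y": 2.3, "z": -0.8},
    {"x": -3.6, "y": 2.3, "z": -0.8},
    {"x": -3.6, "y": 2.3, "z": -0.8},
    {"x": -3.6, "y": 2.3, "z": -0.8},
    {"x": -3.6, "y": 2.3, "z": -0.8},
    {"x": -3.6, "y": 2.3, "z": -0.2},
    {"x": -1.4, "y": 0.6},
    {"x": 0},
  ],
)

```text
validation failed for argument at $.co...
```

Run:
```python
from h import *
c=cam('wrist');save(c,'w1.png');print(c['o']['tool_pos'],c['o']['orientation'])
```

```text
[ 0.255251   -0.62486452  0.22655936] [-1.79998641e+02 -2.18458262e-04 -1.57778184e+02]
```

View pics/w1.png

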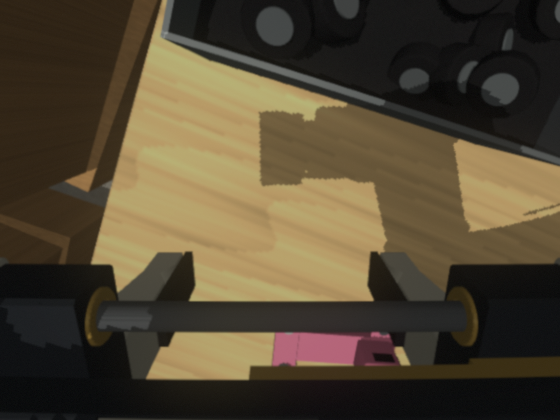

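The move call was refused, so the arm hasn't moved. Every row probably needs all four numbers.

Call:
jog_arm(
  commands=[
    {"x": -1.8, "y": 1.1, "z": -0.8, "roll": 0},
    {"x": -3.6, "y": 2.3, "z": -0.8, "roll": 0},
    {"x": -3.6, "y": 2.3, "z": -0.8, "roll": 0},
    {"x": -3.6, "y": 2.3, "z": -0.8, "roll": 0},
    {"x": -3.6, "y": 2.3, "z": -0.8, "roll": 0},
    {"x": -3.6, "y": 2.3, "z": -0.8, "roll": 0},
    {"x": -3.6, "y": 2.3, "z": -0.8, "roll": 0},
    {"x": -3.6, "y": 2.3, "z": -0.8, "roll": 0},
    {"x": -3.6, "y": 2.3, "z": -0.8, "roll": 0},
    {"x": -3.6, "y": 2.3, "z": -0.2, "roll": 0},
    {"x": -1.4, "y": 0.6, "z": 0, "roll": 0},
    {"x": 0, "y": 0, "z": 0, "roll": 0},
  ],
)

```text
clock: 2.3
tool_pos: [0.5014, -0.2813, 0.3005]
orientation: [-180.0, 0.0, -157.6]
force: [-0.0, 0.2, -1.0]
opening: 0.0876
```

Run:
```python
from h import *
c=cam('wrist');save(c,'w2.png');print(c['o']['tool_pos'],c['o']['orientation'])
```

```text
[ 0.50135928 -0.28128849  0.30051265] [-1.79999239e+02  1.14079393e-02 -1.57615226e+02]
```

View pics/w2.png

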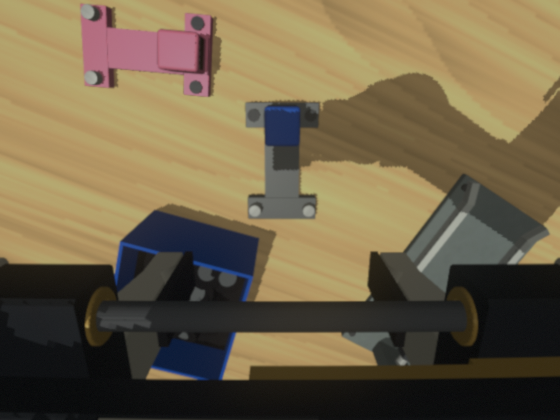

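The wrist picture shows the long chassis upright: cab at (282,125), pins at (255,211) and (309,210). The pink one is at (150,50) and the tub is below left.

Run:
```python
from h import *
c=cam('wrist');save(c,'w2c.png',(235,95,335,225),5)
import pickle;pickle.dump(c,open('c2.pkl','wb'))
for q in ['long_chassis_cab','long_chassis_pins']:
    print(q,[(round(d['confidence'],2),np.round(np.array(d['position'])*[560,420],1)) for d in ctrl.search_frame('wrist',q)])
```

```text
long_chassis_cab [(0.89, array([281.6, 160.4])), (0.79, array([148.1,  51.9]))]
long_chassis_pins [(0.92, array([140.2,  50.9])), (0.88, array([280.5, 158.1]))]
```

View pics/w2c.png

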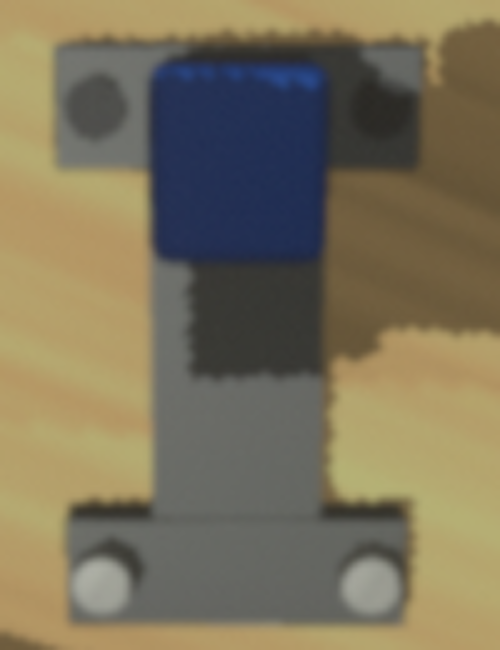

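```bash
cat > fit.py <<'E'
from h import *
from scipy.optimize import least_squares
def fit(c,obs,x0):
    # obs: list of (local xyz in cab frame w/ z over ref plane, pixel); params x,y,yaw ; z0 given
    def f(p):
        r=[]
        for P,uv,z0 in obs:
            w=[p[0]+np.cos(p[2])*P[0]-np.sin(p[2])*P[1],p[1]+np.sin(p[2])*P[0]+np.cos(p[2])*P[1],z0+P[2]]
            d=proj(c,w)-uv
            r+= [d[i] for i in range(2) if np.isfinite(uv[i])]
        return r
    s=least_squares(f,x0); return s.x,np.array(f(s.x))
E
python3 - <<'E'
from fit import *
import pickle;c=pickle.load(open('c2.pkl','rb'))
n=np.nan
def px(a,b): return np.array([a/5+235-.4,b/5+95-.4])
# image left = ? tool y = image right; world left(+y of chassis)
obs=[((125,-45,16),px(70,623)),((125,45,16),px(403,621)),((95,-45,16),px(68,518)),((95,45,16),px(406,517)),
((-25,-45,16),px(57,43)),((-25,45,16),px(421,43)),((5,-45,16),px(57,167)),((5,45,16),px(417,167)),
((110,-35,29),px(102,586)),((110,35,29),px(372,586)),
((22,-20,62),px(152,261)),((22,20,62),px(325,261)),((-22,-20,62),px(153,62)),((-22,20,62),px(328,62))]
for sgn in (1,):
  o=[(np.array(P)/1000*[1,sgn,1],uv,0.) for P,uv in obs]
  x,r=fit(c,o,[.45,-.3,.35]); print(x,np.degrees(x[2]),r.reshape(-1,2).round(1))
E
```

```text
[ 0.4556323  -0.29915368  0.38765534] 22.211014798753236 [[-0.1 -0.1]
 [ 0.3  0.4]
 [-0.3 -0.5]
 [ 0.4 -0.2]
 [-0.7 -0.2]
 [ 0.5 -0. ]
 [-0.   0.1]
 [ 0.5  0.2]
 [ 0.  -0.2]
 [ 0.  -0.1]
 [-0.4  0.3]
 [ 0.4  0.4]
 [-1.  -0.2]
 [ 0.5 -0.1]]
```

The fit gives the long chassis cab at (0.4556, -0.2992), yaw 22.2°, with sub-pixel residuals, and the full 150 mm length is confirmed. Next I look at the press.

Call:
jog_arm(
  commands=[
    {"x": -1.3, "y": 1.3, "z": -0.6, "roll": 0},
    {"x": -2.7, "y": 2.6, "z": -0.7, "roll": 0},
    {"x": -2.7, "y": 2.6, "z": -0.7, "roll": 0},
    {"x": -2.7, "y": 2.6, "z": -0.7, "roll": 0},
    {"x": -2.7, "y": 2.6, "z": -0.7, "roll": 0},
    {"x": -2.7, "y": 2.6, "z": -0.7, "roll": 0},
    {"x": -2.7, "y": 2.6, "z": -0.7, "roll": 0},
    {"x": -2.7, "y": 2.6, "z": -0.2, "roll": 0},
    {"x": -1.4, "y": 1.4, "z": 0, "roll": 0},
    {"x": 0, "y": 0, "z": 0, "roll": 0},
  ],
)

```text
clock: 3.5
tool_pos: [0.6215, -0.0067, 0.3496]
orientation: [180.0, -0.1, -157.7]
force: [-0.0, -0.0, 0.3]
opening: 0.0875
```

Run:
```python
from h import *
import pickle
c=cam('wrist');save(c,'w3.png',(0,0,560,300),1.42);print(c['o']['tool_pos'],c['o']['orientation'])
pickle.dump(c,open('c3.pkl','wb'))
```

```text
[ 0.62154768 -0.00668056  0.34964698] [ 1.79978525e+02 -6.73744533e-02 -1.57727536e+02]
```

View pics/w3.png

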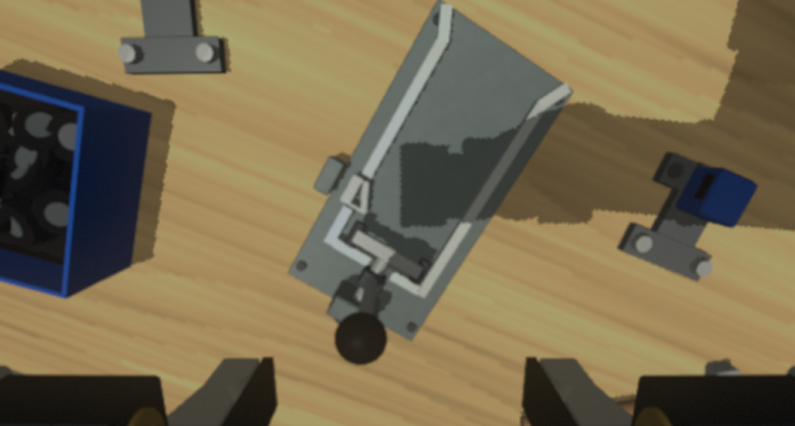

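Run:
```python
from h import *
import pickle
c=pickle.load(open('c3.pkl','rb'))
save(c,'w3a.png',(195,100,345,260),3.7*1.0); save(c,'w3b.png',(240,0,410,150),4)
```

```text
(no output)
```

View pics/w3a.png

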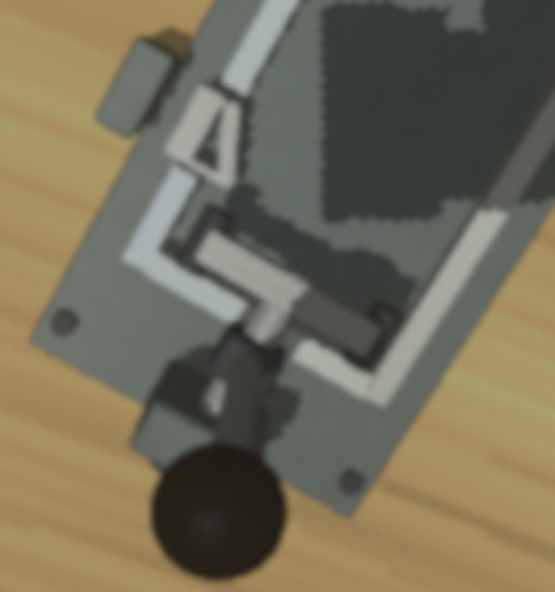

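View pics/w3b.png

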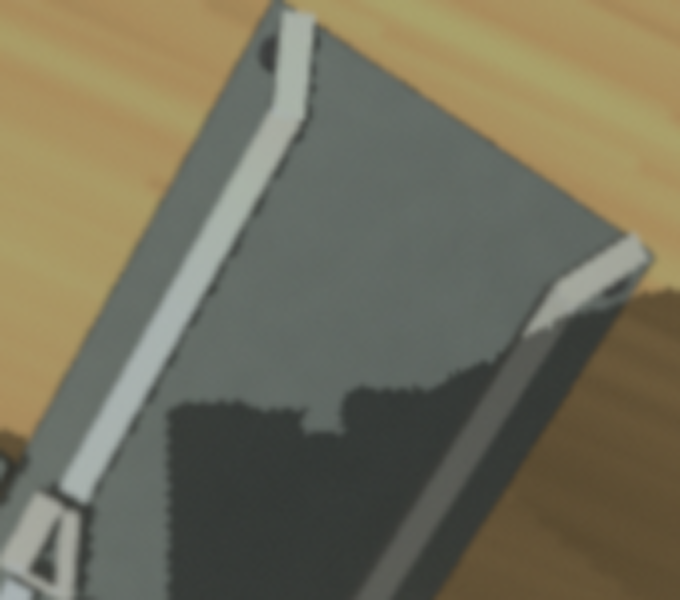

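Run:
```python
from fit import *
import pickle;c=pickle.load(open('c3.pkl','rb'))
A=lambda u,v:np.array([u/3.7+195-.4,v/3.7+100-.4]); B=lambda u,v:np.array([u/4+240-.4,v/4-.4])
obs=[((112,-58,26),A(125,258)),((112,58,26),A(384,405)),((102,48,26),A(371,372)),((102,-48,26),A(160,248)),
((-100,-48,26),B(303,118)),((-100,-58,26),B(277,108)),((-100,48,26),B(548,288)),((115,0,195),A(219,511))]
o=[(np.array(P)/1000,uv,0.) for P,uv in obs]
x,r=fit(c,o,[.563,0,-.14]); print(x,np.degrees(x[2]),r.reshape(-1,2).round(1))
for uv in [A(32,342),A(350,515),B(652,258)]:
    w=unproj(c,*uv,.012)[:2]-x[:2]; ct,st=np.cos(x[2]),np.sin(x[2]); print('plate',(w@[ct,st]).round(4),(w@[-st,ct]).round(4))
w=unproj(c,*A(219,511),.195)[:2]-x[:2];print('knob',w@[ct,st],w@[-st,ct])
```

```text
[ 0.5628279   0.00446067 -0.14912347] -8.544145273251615 [[-0.7 -0.3]
 [-0.1  0.3]
 [ 1.2  0.2]
 [-0.4 -0.1]
 [-0.4  1.1]
 [-0.6 -0.8]
 [ 0.9  0.4]
 [ 0.1 -0.6]]
plate 0.1643 -0.0731
plate 0.1631 0.0739
plate -0.1281 0.0736
knob 0.1156004830972319 0.00017411817372597243
```

The press origin is (0.5628, 0.0045), yaw -8.54°. Plate edges (x -0.128 to 0.164 m, y ±0.074 m) and the knob (0.1156, 0.000) agree with the given sizes. Now to grasp.

Call:
jog_arm(
  commands=[
    {"x": 1.5, "y": -1.15, "z": 1.3, "roll": 0},
    {"x": 2.9, "y": -2.3, "z": 2.5, "roll": 0},
    {"x": 2.9, "y": -2.3, "z": 2.5, "roll": 0},
    {"x": 2.9, "y": -2.3, "z": 2.5, "roll": 0},
    {"x": 2.9, "y": -2.3, "z": 2.5, "roll": 0},
    {"x": 2.9, "y": -2.3, "z": 2.5, "roll": 0},
    {"x": 2.9, "y": -2.3, "z": 2.5, "roll": 0},
    {"x": 2.9, "y": -2.3, "z": 2.5, "roll": 0},
    {"x": 2.9, "y": -2.3, "z": 2.5, "roll": 0},
    {"x": 1.8, "y": -1.2, "z": 1.2, "roll": 0},
    {"x": 0, "y": 0, "z": 0, "roll": 0},
    {"x": 0, "y": 0, "z": 0, "roll": 0},
  ],
  gripper=8.7,
)

```text
clock: 4.75
tool_pos: [0.4529, -0.3015, 0.1257]
orientation: [-180.0, -0.0, -157.9]
force: [0.7, 0.5, 0.7]
opening: 0.0871
```

Call:
jog_arm(
  commands=[
    {"x": -0.34, "y": 0.1, "z": 1.5, "roll": 0},
    {"x": 0, "y": 0, "z": 2.5, "roll": 0},
    {"x": 0, "y": 0, "z": 2.5, "roll": 0},
    {"x": 0, "y": 0, "z": 2.0, "roll": 0},
    {"x": 0, "y": 0, "z": 1.2, "roll": 0},
    {"x": 0, "y": 0, "z": 0.7, "roll": 0},
    {"x": 0, "y": 0, "z": 0, "roll": 0},
    {"x": 0, "y": 0, "z": 0, "roll": 0},
  ],
)

```text
clock: 5.55
tool_pos: [0.4576, -0.298, 0.0224]
orientation: [-180.0, 0.1, -157.8]
force: [0.2, -1.0, 0.5]
opening: 0.0869
```

Call:
jog_arm(
  commands=[
    {"x": 0.1, "y": 0, "z": 0.1, "roll": 0},
    {"x": 0, "y": 0, "z": 0, "roll": 0},
    {"x": 0, "y": 0, "z": 0, "roll": 0},
    {"x": 0, "y": 0, "z": 0, "roll": 0},
    {"x": 0, "y": 0, "z": 0, "roll": 0},
    {"x": 0, "y": 0, "z": 0, "roll": 0},
    {"x": 0, "y": 0, "z": 0, "roll": 0},
    {"x": 0, "y": 0, "z": 0, "roll": 0},
  ],
  gripper=2,
)

```text
clock: 6.35
tool_pos: [0.456, -0.2982, 0.0206]
orientation: [-180.0, 0.0, -157.8]
force: [-0.9, -0.1, -0.6]
opening: 0.0398
```

The opening of 39.8 mm matches the cab. I lift, then carry it over.

Call:
jog_arm(
  commands=[
    {"x": 0, "y": 0, "z": -1.0, "roll": 0},
    {"x": 0, "y": 0, "z": -2.5, "roll": 0},
    {"x": 0, "y": 0, "z": -2.5, "roll": 0},
    {"x": 0, "y": 0, "z": -2.5, "roll": 0},
    {"x": -0.4, "y": 1.1, "z": -1.5, "roll": 0},
    {"x": -1.2, "y": 2.8, "z": 0, "roll": 0},
    {"x": -1.6, "y": 3.6, "z": 0, "roll": 0},
    {"x": -1.6, "y": 3.6, "z": 0, "roll": 0},
    {"x": -1.6, "y": 3.6, "z": 0, "roll": 0},
    {"x": -1.6, "y": 3.6, "z": 0, "roll": 0},
    {"x": -1.6, "y": 3.6, "z": 0, "roll": 0},
    {"x": -1.6, "y": 3.6, "z": 0, "roll": 0},
  ],
)

```text
clock: 7.55
tool_pos: [0.4628, -0.0182, 0.1212]
orientation: [180.0, 0.0, -157.8]
force: [0.3, 0.4, -2.1]
opening: 0.0398
```

Call:
jog_arm(
  commands=[
    {"x": -1.0, "y": 2.4, "z": 0, "roll": 0},
    {"x": -0.5, "y": 1.2, "z": 0, "roll": 0},
    {"x": 0, "y": 0, "z": 0, "roll": 0.05},
    {"x": 0, "y": 0, "z": 0, "roll": 0.09},
    {"x": 0, "y": 0, "z": 0, "roll": 0.1},
    {"x": 0, "y": 0, "z": 0, "roll": 0.1},
    {"x": 0, "y": 0, "z": 0, "roll": 0.1},
    {"x": 0, "y": 0, "z": 0, "roll": 0.07},
    {"x": 0, "y": 0, "z": 0, "roll": 0.026},
    {"x": 0, "y": 0, "z": 0, "roll": 0},
    {"x": 0, "y": 0, "z": 0, "roll": 0},
    {"x": 0, "y": 0, "z": 0, "roll": 0},
  ],
)

```text
clock: 8.75
tool_pos: [0.4635, 0.0191, 0.1206]
orientation: [180.0, -0.0, 171.6]
force: [-1.0, 0.4, -2.2]
opening: 0.04
```

Run:
```python
from h import *
import pickle
o=ctrl.get_obs();print(o['tool_pos'],o['orientation'],o['opening'],o['force'])
c=cam('wrist');save(c,'w4.png');c=cam('top');save(c,'t4.png',(180,110,340,310),3);
pickle.dump(c,open('c4t.pkl','wb'))
```

```text
[0.46348566 0.01913654 0.12057899] [ 1.79999833e+02 -4.50622419e-03  1.71560640e+02] 0.03997856590825538 [-1.02321945  0.36096674 -2.24066786]
```

View pics/w4.png

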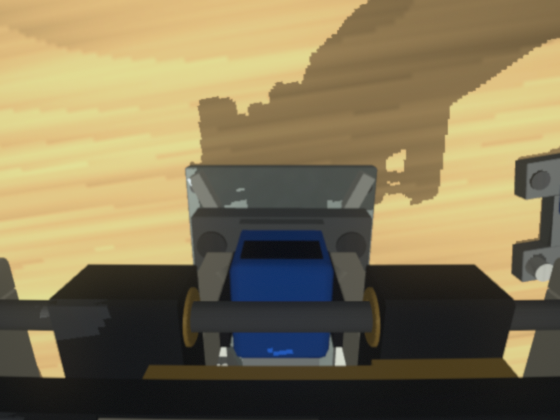

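View pics/t4.png

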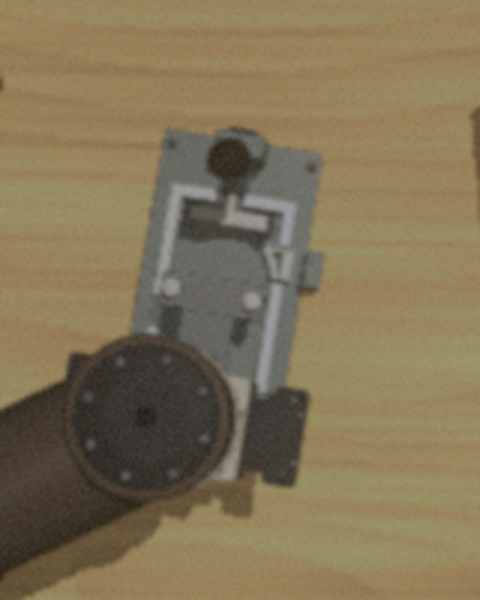

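Run:
```python
from h import *
import pickle
c=pickle.load(open('c4t.pkl','rb'))
a=unproj(c,172/3+180-.3,287/3+110-.3,.1286);b=unproj(c,252/3+180-.3,300/3+110-.3,.1286)
m=(a+b)/2;d=a-b;print(a,b,np.linalg.norm(d),np.degrees(np.arctan2(-d[0],d[1])))
y=np.radians(-8.54);e=np.array([np.cos(y),np.sin(y)]);l=np.array([-e[1],e[0]])
w=m[:2]-[.5628,.0045];print('pins mid in press',w@e,w@l)
w=np.array([.46349,.01914])-[.5628,.0045];print('tcp in press',w@e,w@l)
# knob in same picture
k=unproj(c,230/3+180-.3,158/3+110-.3,.195)[:2]-[.5628,.0045];print('knob',k@e,k@l)
```

```text
[0.57520567 0.03524278 0.1286    ] [ 0.56520324 -0.03317129  0.1286    ] 0.06914140806560352 -8.317956495767987
pins mid in press 0.007836800132176714 -0.0023262856631016205
tcp in press -0.10038293124761657 -0.0002698409462519877
knob 0.11467222558473106 -0.0017774687389649313
```

Call:
jog_arm(
  commands=[
    {"x": 0, "y": 0, "z": 1.0, "roll": 0},
    {"x": 0, "y": 0, "z": 2.0, "roll": 0},
    {"x": 0, "y": 0, "z": 2.0, "roll": 0},
    {"x": 0, "y": 0, "z": 1.5, "roll": 0},
    {"x": 0, "y": 0, "z": 0.9, "roll": 0},
    {"x": 0, "y": 0, "z": 0.6, "roll": 0},
    {"x": 0, "y": 0, "z": 0.4, "roll": 0},
    {"x": 0, "y": 0, "z": 0.2, "roll": 0},
    {"x": 0, "y": 0, "z": 0, "roll": 0},
    {"x": 0, "y": 0, "z": 0, "roll": 0},
  ],
)

```text
clock: 9.85
tool_pos: [0.4638, 0.0194, 0.035]
orientation: [180.0, 0.0, 171.5]
force: [-1.0, 0.4, -2.4]
opening: 0.0401
```

Run:
```python
from h import *
import pickle
o=ctrl.get_obs();print(o['tool_pos'],o['orientation'],o['opening'],o['force'],o['moment'])
c=cam('top');save(c,'t5.png',(210,140,310,270),5);
c=cam('scene');save(c,'s5.png',(220,200,390,330),4);
```

```text
[0.46383836 0.01936846 0.03496884] [1.79973840e+02 4.07951946e-02 1.71511787e+02] 0.04005031702419065 [-1.03499727  0.35383392 -2.36709954] [-0.01289901  0.03712972 -0.01970564]
```

View pics/t5.png

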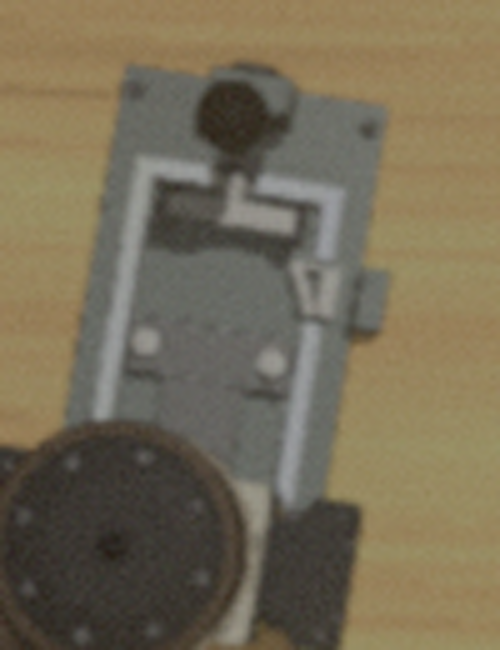

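View pics/s5.png

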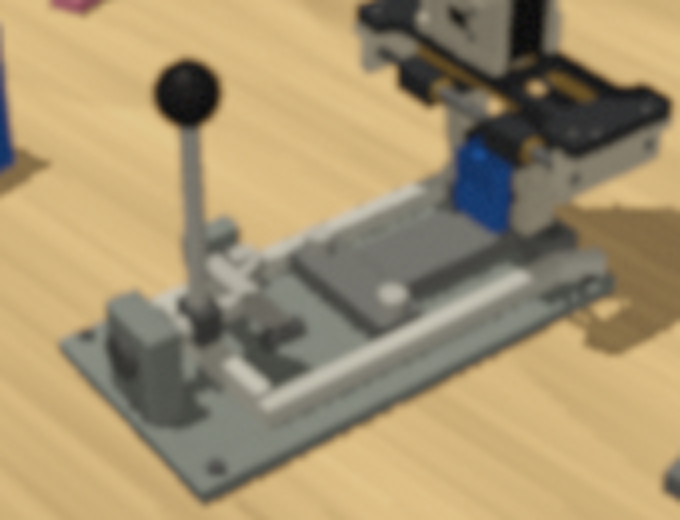

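Call:
jog_arm(
  commands=[
    {"x": 0, "y": 0, "z": 0.1, "roll": 0},
    {"x": 0, "y": 0, "z": 0.1, "roll": 0},
    {"x": 0, "y": 0, "z": 0, "roll": 0},
    {"x": 0, "y": 0, "z": 0, "roll": 0},
  ],
)

```text
clock: 10.35
tool_pos: [0.4636, 0.0193, 0.0326]
orientation: [180.0, 0.0, 171.5]
force: [0.4, 0.1, -2.1]
opening: 0.0399
```

Call:
jog_arm(
  commands=[
    {"x": -0.3, "y": 0, "z": 0, "roll": 0},
    {"x": -0.5, "y": 0, "z": 0, "roll": 0},
    {"x": -0.5, "y": 0, "z": 0, "roll": 0},
    {"x": -0.5, "y": 0, "z": 0, "roll": 0},
    {"x": -0.4, "y": 0, "z": 0, "roll": 0},
    {"x": -0.3, "y": 0, "z": 0, "roll": 0},
  ],
)

```text
clock: 10.95
tool_pos: [0.487, 0.0152, 0.0325]
orientation: [-180.0, -0.2, 171.5]
force: [-12.6, 4.3, 11.9]
opening: 0.0398
```

Call:
jog_arm(
  commands=[
    {"x": -0.4, "y": 0, "z": 0, "roll": 0},
    {"x": -0.4, "y": 0, "z": 0, "roll": 0},
    {"x": -0.4, "y": 0, "z": 0, "roll": 0},
    {"x": -0.4, "y": 0, "z": 0, "roll": 0},
    {"x": -0.4, "y": 0, "z": 0, "roll": 0},
  ],
)

```text
clock: 11.45
tool_pos: [0.5052, 0.0121, 0.0325]
orientation: [-179.9, -0.3, 171.5]
force: [-6.5, 2.2, 4.2]
opening: 0.0399
```

Call:
jog_arm(
  commands=[
    {"x": -0.4, "y": 0, "z": 0, "roll": 0},
    {"x": -0.4, "y": 0, "z": 0, "roll": 0},
    {"x": -0.4, "y": 0, "z": 0, "roll": 0},
    {"x": -0.4, "y": 0, "z": 0, "roll": 0},
    {"x": -0.4, "y": 0, "z": 0, "roll": 0},
    {"x": 0, "y": 0, "z": 0, "roll": 0},
  ],
)

```text
clock: 12.05
tool_pos: [0.5275, 0.0096, 0.0325]
orientation: [-180.0, -0.1, 171.5]
force: [-4.2, 1.9, 4.4]
opening: 0.0398
```

Run:
```python
from h import *
o=ctrl.get_obs();print(o['tool_pos'],o['orientation'],o['opening'],o['force'],o['moment'])
c=cam('top');save(c,'t6.png',(210,140,310,240),6);
```

```text
[0.52746981 0.00955586 0.03254233] [-1.79968588e+02 -8.48339991e-02  1.71514511e+02] 0.03984373847314435 [-4.1955091   1.85452221  4.40728915] [0.82818731 1.78087747 0.1503261 ]
```

View pics/t6.png

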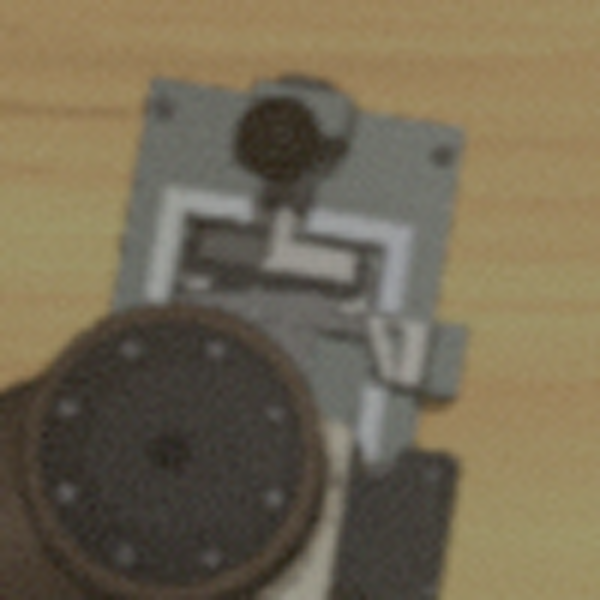

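Call:
jog_arm(
  commands=[
    {"x": -0.3, "y": 0, "z": 0, "roll": 0},
    {"x": -0.3, "y": 0, "z": 0, "roll": 0},
    {"x": -0.3, "y": 0, "z": 0, "roll": 0},
    {"x": -0.2, "y": 0, "z": 0, "roll": 0},
    {"x": 0, "y": 0, "z": 0, "roll": 0},
  ],
)

```text
clock: 12.6
tool_pos: [0.5385, 0.0078, 0.0326]
orientation: [-180.0, -0.1, 171.5]
force: [-4.1, 0.8, 5.5]
opening: 0.0397
```

Call:
jog_arm(
  commands=[
    {"x": -0.2, "y": 0, "z": 0, "roll": 0},
    {"x": -0.2, "y": 0, "z": 0, "roll": 0},
    {"x": 0, "y": 0, "z": 0, "roll": 0},
    {"x": 0, "y": 0, "z": 0, "roll": 0},
  ],
)

```text
clock: 13.0
tool_pos: [0.5406, 0.0072, 0.0325]
orientation: [-180.0, -0.2, 171.5]
force: [-12.1, 4.0, 11.5]
opening: 0.0396
```

Run:
```python
from h import *
o=ctrl.get_obs();print(o['tool_pos'],o['orientation'],o['opening'],o['force'],o['moment'])
c=cam('top');save(c,'t7.png',(210,140,310,240),6);
```

```text
[0.54055781 0.00722119 0.03253402] [-179.95147018   -0.19465846  171.476549  ] 0.03959479979389244 [-12.1495736    4.011891    11.52144535] [1.58633381 4.1479124  0.0560723 ]
```

View pics/t7.png

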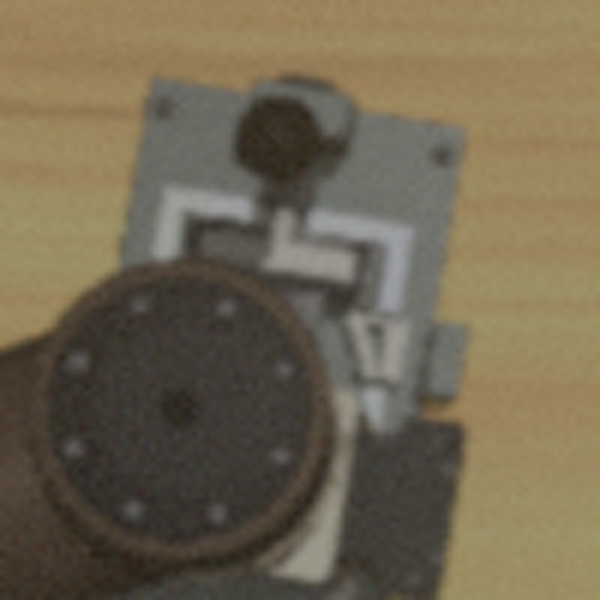

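The catch has snapped back: a gap to its housing is visible at about (437,355) in the crop. The end stop is felt at 12 N. I ease back and release.

Call:
jog_arm(
  commands=[
    {"x": 0.2, "y": 0, "z": 0, "roll": 0},
    {"x": 0.1, "y": 0, "z": 0, "roll": 0},
    {"x": 0, "y": 0, "z": 0, "roll": 0},
  ],
)

```text
clock: 13.35
tool_pos: [0.5403, 0.0078, 0.0326]
orientation: [180.0, 0.1, 171.5]
force: [0.1, -0.7, 1.1]
opening: 0.0396
```

Call:
jog_arm(
  commands=[
    {"x": 0, "y": 0, "z": 0, "roll": 0},
    {"x": 0, "y": 0, "z": 0, "roll": 0},
    {"x": 0, "y": 0, "z": 0, "roll": 0},
    {"x": 0, "y": 0, "z": 0, "roll": 0},
    {"x": 0, "y": 0, "z": 0, "roll": 0},
  ],
  gripper=8.0,
)

```text
clock: 13.85
tool_pos: [0.5398, 0.0079, 0.0325]
orientation: [180.0, 0.0, 171.5]
force: [0.5, -0.6, 0.1]
opening: 0.074
```

Call:
jog_arm(
  commands=[
    {"x": 0, "y": 0, "z": -0.5, "roll": 0},
    {"x": 0, "y": 0, "z": -1.5, "roll": 0},
    {"x": 0, "y": 0, "z": -3, "roll": 0},
    {"x": 0, "y": 0, "z": -4, "roll": 0},
    {"x": 0, "y": 0, "z": -4, "roll": 0},
    {"x": 0, "y": 0, "z": -4, "roll": 0},
    {"x": 0, "y": 0, "z": -4, "roll": 0},
    {"x": 0, "y": 0, "z": -4, "roll": 0},
    {"x": 0, "y": 0, "z": -3, "roll": 0},
    {"x": 0, "y": 0, "z": -1.0, "roll": 0},
    {"x": 0, "y": 0, "z": 0, "roll": 0},
  ],
)

```text
clock: 14.95
tool_pos: [0.5401, 0.008, 0.3244]
orientation: [179.9, 0.2, 171.5]
force: [0.4, 0.9, 0.0]
opening: 0.0799
```

Run:
```python
from h import *
import pickle
o=ctrl.get_obs();print(o['tool_pos'],o['orientation'],o['opening'],o['force'],o['moment'])
c=cam('wrist');save(c,'w8.png');pickle.dump(c,open('c8.pkl','wb'))
c=cam('scene');save(c,'s8.png',(220,190,390,330),4);pickle.dump(c,open('c8s.pkl','wb'))
```

```text
[0.54011846 0.00802965 0.32440279] [1.79905164e+02 1.73898633e-01 1.71512974e+02] 0.07993732802484264 [0.36390544 0.94107713 0.02349227] [-0.07122762 -0.04877391  0.08775103]
```

View pics/w8.png

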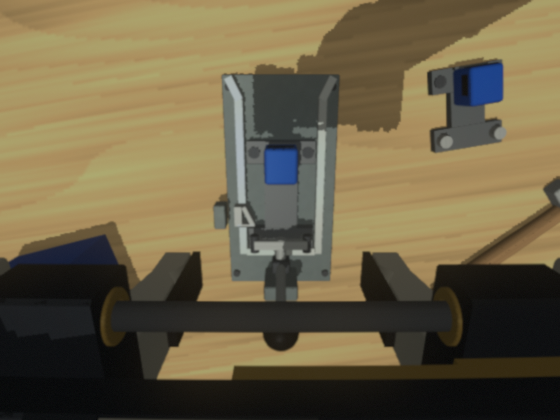

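View pics/s8.png

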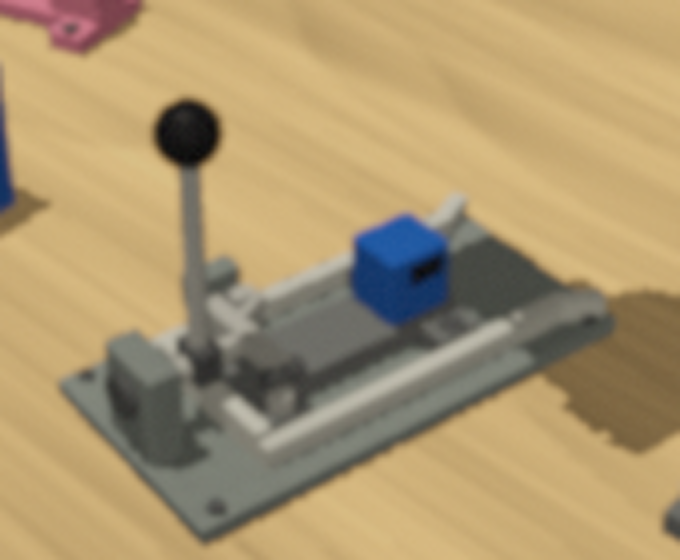

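Run:
```python
from h import *
import pickle
c=pickle.load(open('c8.pkl','rb'));save(c,'w8c.png',(205,125,355,285),3.7)
y=np.radians(-8.54)
for n,P in dict(cab=(-25,0,74),barR=(-50,-45,28),barL=(-50,45,28),catchtip=(68,-36,31)).items():
    P=np.array(P)/1000;w=[.5628+np.cos(y)*P[0]-np.sin(y)*P[1],.0045+np.sin(y)*P[0]+np.cos(y)*P[1],P[2]]
    print(n,proj(c,w),((proj(c,w)-[205,125])*3.7).round())
```

```text
cab [280.45991638 165.215915  ] [279. 149.]
barR [245.45733385 139.04566869] [150.  52.]
barL [315.43187618 139.07606782] [409.  52.]
catchtip [254.34772266 225.67204295] [183. 372.]
```

View pics/w8c.png

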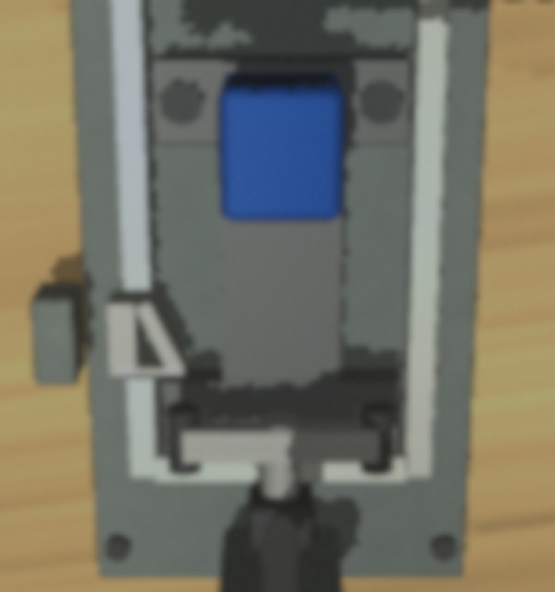

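The chassis is home. The catch tip sits where the sprung-out state predicts, (183,372) in the crop, and the rear bar lies about 2 mm further in than nominal. Next is the lever: straddle the knob with open fingers, jaws along press y.

Call:
jog_arm(
  commands=[
    {"x": -1.2, "y": 0, "z": 0, "roll": 0},
    {"x": -2.5, "y": 0, "z": 0, "roll": 0},
    {"x": -3.0, "y": 0, "z": 0, "roll": 0},
    {"x": -3.0, "y": 0, "z": 0, "roll": 0},
    {"x": -2.5, "y": 0, "z": 0, "roll": 0},
    {"x": -1.6, "y": 0, "z": 0, "roll": 0},
    {"x": 0, "y": 0, "z": 2.0, "roll": 0},
    {"x": 0, "y": 0, "z": 3.0, "roll": 0},
    {"x": 0, "y": 0, "z": 2.0, "roll": 0},
    {"x": 0, "y": 0, "z": 0.8, "roll": 0},
    {"x": 0, "y": 0, "z": 0, "roll": 0},
  ],
  gripper=7.0,
)

```text
clock: 16.15
tool_pos: [0.6757, -0.0129, 0.2421]
orientation: [-179.9, -0.2, 171.5]
force: [0.1, -1.0, -0.1]
opening: 0.0702
```

Run:
```python
from h import *
o=ctrl.get_obs();print(o['tool_pos'],o['orientation'],o['opening'],o['force'])
c=cam('wrist');save(c,'w9.png');c=cam('scene');save(c,'s9.png',(180,150,350,330),4)
y=np.radians(-8.54);e=np.array([np.cos(y),np.sin(y)]);l=np.array([-e[1],e[0]])
w=np.array(o['tool_pos'])[:2]-[.5628,.0045];print(w@e,w@l)
```

```text
[ 0.67570787 -0.01285267  0.24212623] [-179.9089109    -0.21483196  171.50092103] 0.07019732954945467 [ 0.14994627 -0.96279724 -0.07087803]
0.11423286818961699 -0.0003934742588475063
```

View pics/w9.png

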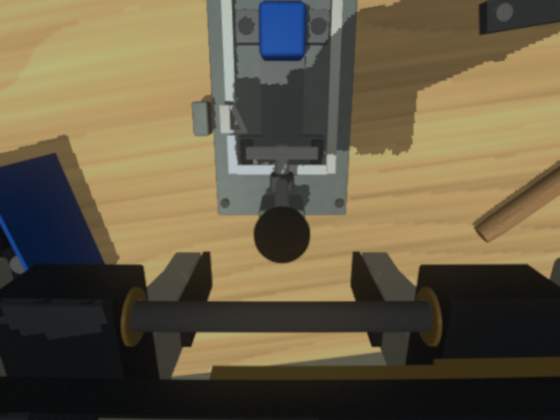

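View pics/s9.png

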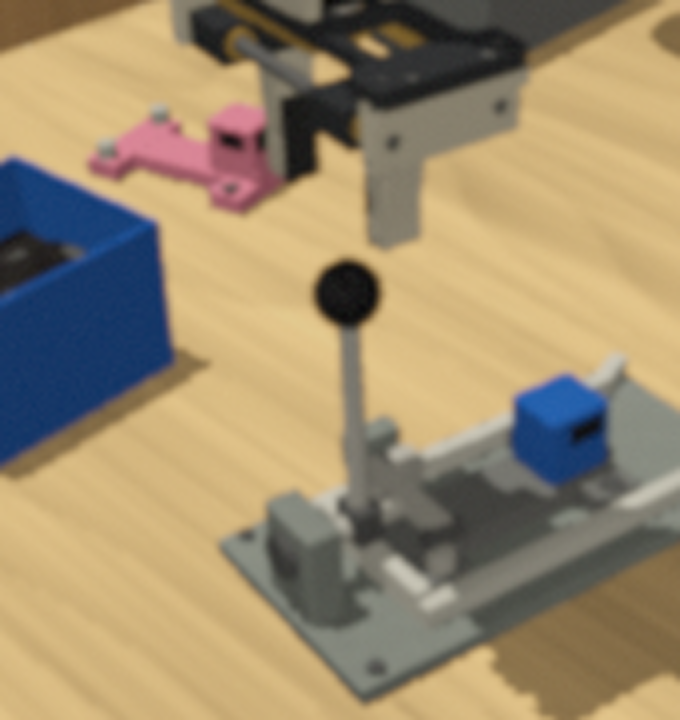

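Call:
jog_arm(
  commands=[
    {"x": 0, "y": 0, "z": 1.0, "roll": 0},
    {"x": 0, "y": 0, "z": 2.0, "roll": 0},
    {"x": 0, "y": 0, "z": 2.0, "roll": 0},
    {"x": 0, "y": 0, "z": 1.5, "roll": 0},
    {"x": 0, "y": 0, "z": 0.5, "roll": 0},
    {"x": 0, "y": 0, "z": 0, "roll": 0},
  ],
)

```text
clock: 16.85
tool_pos: [0.6761, -0.0125, 0.1743]
orientation: [-180.0, -0.0, 171.5]
force: [-0.5, 0.0, 0.1]
opening: 0.07
```

Call:
jog_arm(
  commands=[
    {"x": 0, "y": 0.7, "z": 0, "roll": 0},
    {"x": 0, "y": 0.7, "z": 0, "roll": 0},
    {"x": 0, "y": 0.7, "z": 0, "roll": 0},
    {"x": 0, "y": 0.7, "z": 0, "roll": 0},
    {"x": 0, "y": 0.7, "z": 0, "roll": 0},
    {"x": 0, "y": 0.7, "z": 0, "roll": 0},
    {"x": 0, "y": 0.7, "z": 0, "roll": 0},
    {"x": 0, "y": 0.7, "z": 0, "roll": 0},
    {"x": 0, "y": 0.4, "z": 0, "roll": 0},
  ],
)

```text
clock: 17.75
tool_pos: [0.6846, 0.0471, 0.1736]
orientation: [-180.0, -0.1, 171.5]
force: [0.2, -5.5, -3.7]
opening: 0.0701
```

Call:
jog_arm(
  commands=[
    {"x": 0, "y": 0.3, "z": 0, "roll": 0},
    {"x": 0, "y": 0.3, "z": 0, "roll": 0},
    {"x": 0, "y": 0.1, "z": 0, "roll": 0},
    {"x": 0, "y": 0.1, "z": 0, "roll": 0},
  ],
)

```text
clock: 18.15
tool_pos: [0.6851, 0.054, 0.1736]
orientation: [-179.9, -0.1, 171.5]
force: [0.1, -9.2, -5.7]
opening: 0.0697
```

Call:
jog_arm(
  commands=[
    {"x": 0, "y": 0.2, "z": 0, "roll": 0},
    {"x": 0, "y": 0, "z": 0, "roll": 0},
    {"x": 0, "y": 0, "z": 0, "roll": 0},
  ],
)

```text
clock: 18.45
tool_pos: [0.6851, 0.0541, 0.1735]
orientation: [-179.8, -0.2, 171.4]
force: [-0.1, -12.5, -5.2]
opening: 0.0702
```

Run:
```python
from h import *
o=ctrl.get_obs();print(o['tool_pos'],o['opening'],o['force'])
y=np.radians(-8.54);e=np.array([np.cos(y),np.sin(y)]);l=np.array([-e[1],e[0]])
w=np.array(o['tool_pos'])[:2]-[.5628,.0045];print(w@e,w@l)
c=cam('wrist');save(c,'w10.png');c=cam('scene');save(c,'s10.png',(180,150,350,330),4)
P=lambda a:np.append(np.array([.5628,.0045])+e*a[0]+l*a[1],a[2])
for t in (.3,.35): print('pred knob',t,(proj(c,P((.115,.145*np.sin(t),.05+.145*np.cos(t))))-[180,150])*4)
```

```text
[0.68514139 0.05406852 0.17347172] 0.07015734176282727 [ -0.12122418 -12.5377961   -5.19757495]
0.11362400745613856 0.06718660330206411
pred knob 0.3 [394.45396291 337.90331058]
pred knob 0.35 [402.65083259 348.2909698 ]
```

View pics/s10.png

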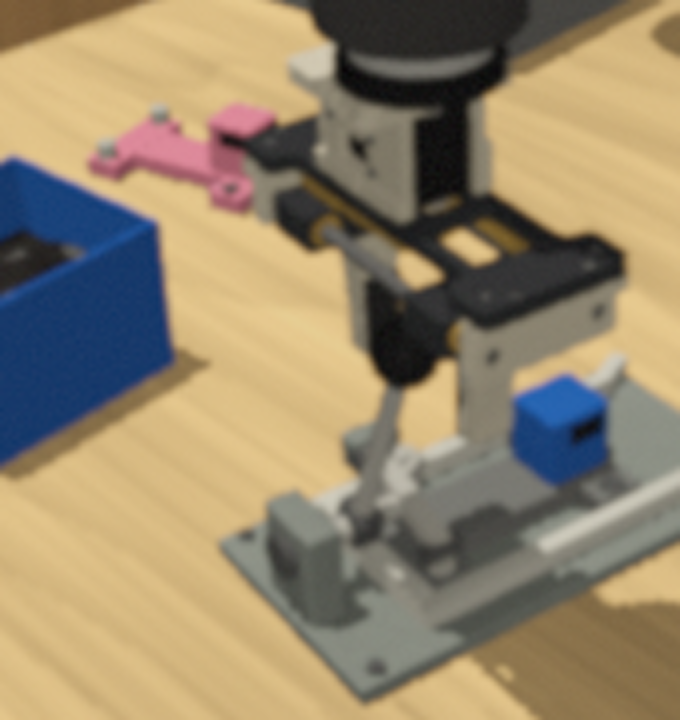

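View pics/w10.png

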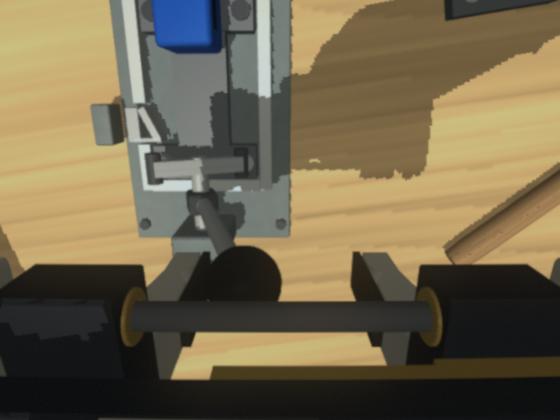

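The lever is at its left stop: 2 mm more command gave no motion and 12.5 N, and the knob at about (404,350) matches 0.35 rad. I hold, then return to centre.

Call:
jog_arm(
  commands=[
    {"x": 0, "y": 0, "z": 0, "roll": 0},
    {"x": 0, "y": 0, "z": 0, "roll": 0},
    {"x": 0, "y": 0, "z": 0, "roll": 0},
    {"x": 0, "y": 0, "z": 0, "roll": 0},
    {"x": 0, "y": 0, "z": 0, "roll": 0},
    {"x": 0, "y": 0, "z": 0, "roll": 0},
    {"x": 0, "y": 0, "z": 0, "roll": 0},
    {"x": 0, "y": 0, "z": 0, "roll": 0},
    {"x": 0, "y": 0, "z": 0, "roll": 0},
    {"x": 0, "y": 0, "z": 0, "roll": 0},
  ],
)

```text
clock: 19.55
tool_pos: [0.6852, 0.0541, 0.1735]
orientation: [-179.8, -0.2, 171.4]
force: [-0.0, -12.4, -5.7]
opening: 0.07
```

Call:
jog_arm(
  commands=[
    {"x": 0, "y": -0.6, "z": 0, "roll": 0},
    {"x": 0, "y": -0.8, "z": 0, "roll": 0},
    {"x": 0, "y": -0.8, "z": 0, "roll": 0},
    {"x": 0, "y": -0.8, "z": 0, "roll": 0},
    {"x": 0, "y": -0.8, "z": 0, "roll": 0},
    {"x": 0, "y": -0.8, "z": 0, "roll": 0},
    {"x": 0, "y": -0.8, "z": 0, "roll": 0},
    {"x": 0, "y": -0.8, "z": 0, "roll": 0},
    {"x": 0, "y": -0.8, "z": 0, "roll": 0},
    {"x": 0, "y": 0, "z": 0, "roll": 0},
    {"x": 0, "y": 0, "z": 0, "roll": 0},
    {"x": 0, "y": 0, "z": 0, "roll": 0},
  ],
)

```text
clock: 20.75
tool_pos: [0.6763, -0.0123, 0.1746]
orientation: [180.0, 0.0, 171.5]
force: [-0.5, 0.6, 0.2]
opening: 0.0701
```

Run:
```python
from h import *
o=ctrl.get_obs();print(o['tool_pos'],o['opening'],o['force'])
c=cam('wrist');save(c,'w11.png')
```

```text
[ 0.6762576  -0.01231121  0.17455274] 0.07013955102546328 [-0.52387145  0.58239979  0.22598381]
```

View pics/w11.png

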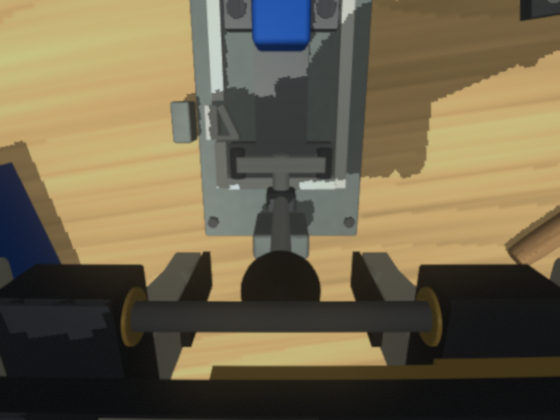

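The lever is upright: the knob at (281,292) is centred between the fingers and touches neither. Now the right side.

Call:
jog_arm(
  commands=[
    {"x": 0, "y": -0.7, "z": 0, "roll": 0},
    {"x": 0, "y": -0.7, "z": 0, "roll": 0},
    {"x": 0, "y": -0.7, "z": 0, "roll": 0},
    {"x": 0, "y": -0.7, "z": 0, "roll": 0},
    {"x": 0, "y": -0.7, "z": 0, "roll": 0},
    {"x": 0, "y": -0.7, "z": 0, "roll": 0},
    {"x": 0, "y": -0.7, "z": 0, "roll": 0},
    {"x": 0, "y": -0.7, "z": 0, "roll": 0},
    {"x": 0, "y": -0.6, "z": 0, "roll": 0},
    {"x": 0, "y": -0.4, "z": 0, "roll": 0},
    {"x": 0, "y": -0.1, "z": 0, "roll": 0},
  ],
)

```text
clock: 21.9
tool_pos: [0.6659, -0.0789, 0.1739]
orientation: [180.0, -0.1, 171.5]
force: [1.9, 5.8, -4.5]
opening: 0.0701
```

Call:
jog_arm(
  commands=[
    {"x": 0, "y": -0.1, "z": 0, "roll": 0},
    {"x": 0, "y": -0.1, "z": 0, "roll": 0},
    {"x": 0, "y": 0, "z": 0, "roll": 0},
  ],
)

```text
clock: 22.2
tool_pos: [0.6659, -0.0792, 0.1738]
orientation: [179.9, -0.0, 171.5]
force: [1.5, 9.9, -5.0]
opening: 0.07
```

Run:
```python
from h import *
o=ctrl.get_obs();print(o['tool_pos'],o['opening'],o['force'])
y=np.radians(-8.54);e=np.array([np.cos(y),np.sin(y)]);l=np.array([-e[1],e[0]])
w=np.array(o['tool_pos'])[:2]-[.5628,.0045];print(w@e,w@l)
c=cam('wrist');save(c,'w12.png')
c=cam('scene');save(c,'s12.png',(180,150,350,330),4)
P=lambda a:np.append(np.array([.5628,.0045])+e*a[0]+l*a[1],a[2])
for t in (-.3,-.35): print('pred knob',t,(proj(c,P((.115,.145*np.sin(t),.05+.145*np.cos(t))))-[180,150])*4)
```

```text
[ 0.66586468 -0.0791851   0.17384444] 0.06998374836592441 [ 1.45388096  9.90741449 -5.00010502]
0.11434916615313578 -0.06745214892559714
pred knob -0.3 [301.20968167 264.27661268]
pred knob -0.35 [294.54628528 262.62775937]
```

View pics/s12.png

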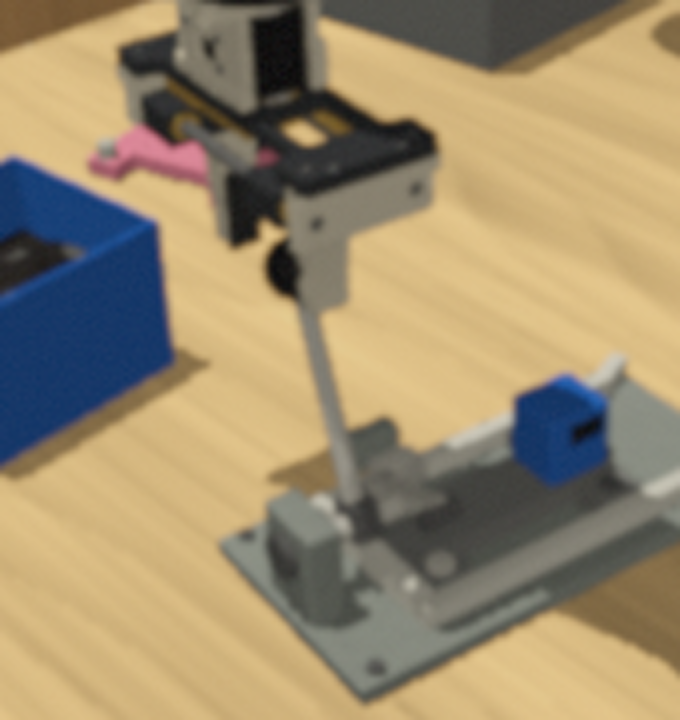

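View pics/w12.png

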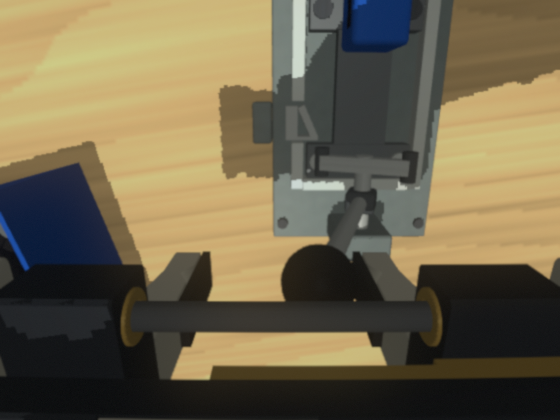

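The right stop is reached: 2 mm more command moved it 0.3 mm while the force went from 5.8 to 9.9 N. I push 1 mm more, hold, then return.

Call:
jog_arm(
  commands=[
    {"x": 0, "y": -0.1, "z": 0, "roll": 0},
    {"x": 0, "y": 0, "z": 0, "roll": 0},
    {"x": 0, "y": 0, "z": 0, "roll": 0},
    {"x": 0, "y": 0, "z": 0, "roll": 0},
    {"x": 0, "y": 0, "z": 0, "roll": 0},
    {"x": 0, "y": 0, "z": 0, "roll": 0},
    {"x": 0, "y": 0, "z": 0, "roll": 0},
    {"x": 0, "y": 0, "z": 0, "roll": 0},
    {"x": 0, "y": 0, "z": 0, "roll": 0},
    {"x": 0, "y": 0, "z": 0, "roll": 0},
    {"x": 0, "y": 0, "z": 0, "roll": 0},
  ],
)

```text
clock: 23.4
tool_pos: [0.6659, -0.0793, 0.1738]
orientation: [179.8, -0.0, 171.6]
force: [0.5, 13.8, -4.6]
opening: 0.0698
```

Call:
jog_arm(
  commands=[
    {"x": 0, "y": 0.6, "z": 0, "roll": 0},
    {"x": 0, "y": 0.8, "z": 0, "roll": 0},
    {"x": 0, "y": 0.8, "z": 0, "roll": 0},
    {"x": 0, "y": 0.8, "z": 0, "roll": 0},
    {"x": 0, "y": 0.8, "z": 0, "roll": 0},
    {"x": 0, "y": 0.8, "z": 0, "roll": 0},
    {"x": 0, "y": 0.8, "z": 0, "roll": 0},
    {"x": 0, "y": 0.8, "z": 0, "roll": 0},
    {"x": 0, "y": 0.8, "z": 0, "roll": 0},
    {"x": 0, "y": 0, "z": 0, "roll": 0},
    {"x": 0, "y": 0, "z": 0, "roll": 0},
    {"x": 0, "y": 0, "z": 0, "roll": 0},
  ],
)

```text
clock: 24.6
tool_pos: [0.6761, -0.0127, 0.1745]
orientation: [-180.0, -0.0, 171.5]
force: [0.3, 0.0, -0.3]
opening: 0.07
```

Call:
jog_arm(
  commands=[
    {"x": 0, "y": 0, "z": -1, "roll": 0},
    {"x": 0, "y": 0, "z": -3, "roll": 0},
    {"x": 0, "y": 0, "z": -3, "roll": 0},
    {"x": 0, "y": 0, "z": -3, "roll": 0},
    {"x": 0, "y": 0, "z": -3, "roll": 0},
    {"x": 0, "y": 0, "z": -2, "roll": 0},
    {"x": 1.5, "y": 0, "z": 0, "roll": 0},
    {"x": 2, "y": 0, "z": 0, "roll": 0},
    {"x": 2, "y": 0, "z": 0, "roll": 0},
    {"x": 1, "y": 0, "z": 0, "roll": 0},
    {"x": 0, "y": 0, "z": 0, "roll": 0},
  ],
)

```text
clock: 25.7
tool_pos: [0.6112, -0.003, 0.3261]
orientation: [180.0, 0.1, 171.5]
force: [0.9, 0.4, 0.5]
opening: 0.0699
```

Run:
```python
from h import *
o=ctrl.get_obs();print(o['clock'],o['tool_pos'],o['opening'],o['force'])
c=cam('wrist');save(c,'w13.png')
c=cam('scene');save(c,'s13.png',(200,190,340,330),4)
```

```text
25.7 [ 0.61122635 -0.00303952  0.32608242] 0.06994070590363193 [0.90390822 0.4289741  0.45841535]
```

View pics/s13.png

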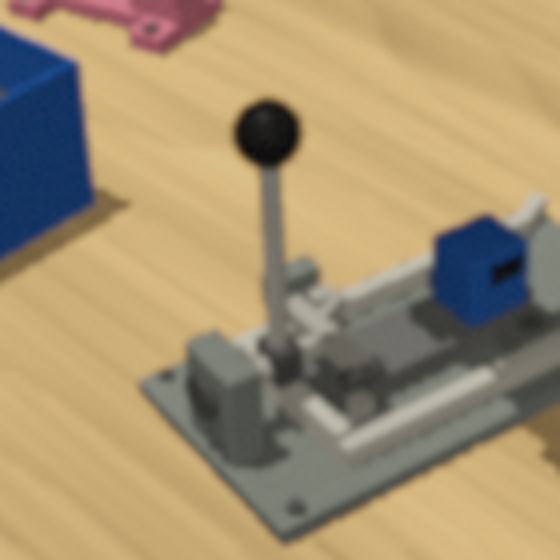

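View pics/w13.png

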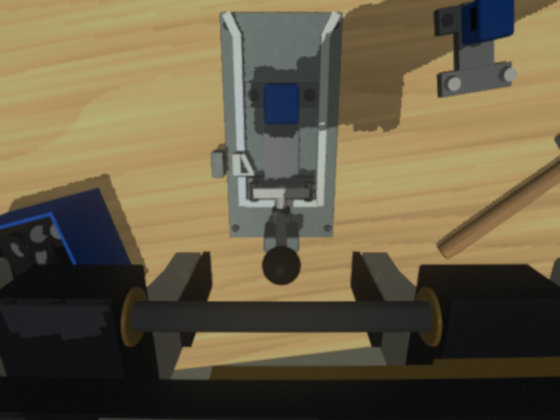

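Run:
```python
from h import *
import pickle
a=pickle.load(open('c8s.pkl','rb'))['im'][255:320,250:330];b=cam('scene')['im'][255:320,250:330]
cv2.imwrite('pics/cmp.png',cv2.resize(np.hstack([a,b]),None,fx=5,fy=5,interpolation=cv2.INTER_CUBIC))
c=cam('top');save(c,'t14.png')
```

```text
(no output)
```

View pics/cmp.png

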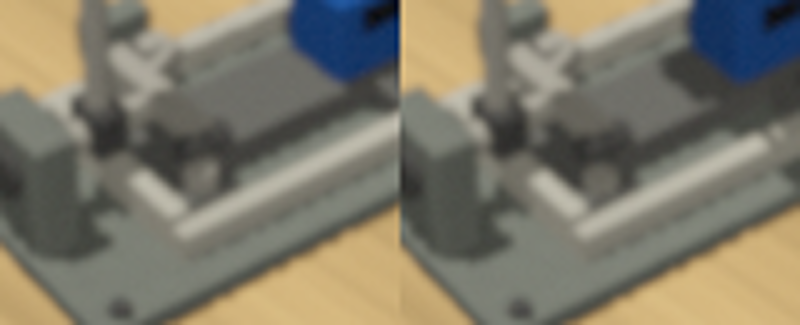

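View pics/t14.png

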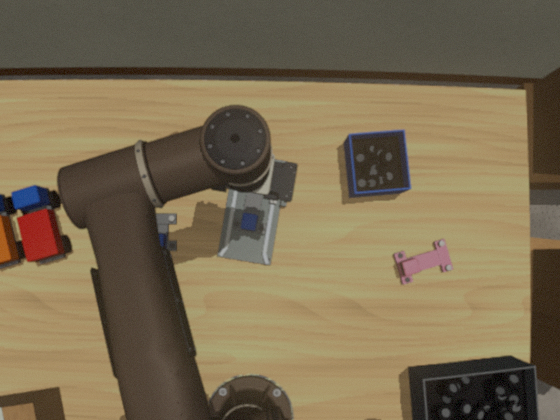

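```bash
python3 -c "
from plant import ctrl
print(ctrl.close_job(), ctrl.get_obs()['clock'])"
```

```text
the job is handed in; nothing more can be done
the job is handed in; nothing more can be done
```

I slid the long chassis (the grey one right of the press) into the press until the catch clicked, let go of it, and pressed both pins with the lever, left then right. The job was handed in at about 26 s, well inside the 64 s limit.

- **Chassis locked:** The catch tip sits where the sprung-out state predicts. The chassis went as far as the end stop (about 12 N), and the rear bar shows it about 2 mm past its nominal home position.
- **Lever left:** I held it about 1.4 s at the stop, where 2 mm more command gave no motion and about 12.5 N. The knob in the scene picture matched 0.35 rad, and the lever then came back upright.
- **Lever right:** I held it over 1 s at the stop with about 14 N; the travel mirrored the left side. The lever came back upright.
- **Pins:** The scene picture shows the left pin lower than before, but only coarsely. The right pin was hidden, so its depth rests on the full tilt and the hold, not on a direct view.
- **Bystanders:** The short chassis, tub, hammer and pink look-alike were not touched. They show where they were in the last pictures, except that the arm hides the hammer in the top view.

One move call was refused at the start because its rows left out some of the numbers; the arm did not move. The top camera put the knob about 2 mm to the side of where the wrist camera did. I used the wrist measurement, and the chassis went in without jamming.

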